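Set the reference cell in the rinse-water meter

TASK

Stand the reference cell upright on the floor of the meter's wide loading pocket, with its clear faces looking across the lane along the light path, then slide it along the lane past the leaf spring until it is fully home on the end stop. Press it against the stop for about half a second with roughly one kilogram's push (10 N), let go and leave it seated; it is glass, so set it down gently and never push it on the stop with more than two kilograms (20 N), and leave everything else where it stands.

Things in the scene. Friction and masses are not known exactly. Their poses are not given: they have to be found in the camera images.
- cell_center (a point): Centre (37.5 mm above the underside) of the loose reference cell: an upright square block 24x24 mm, 75 mm high, about 100 g, rounded edges. Its own z is up; the faces looking along its own +x and -x are ribbed (grip faces), those along +y and -y are clear windows; a thin steel bar inlaid in the top runs along y, from one clear face to the other. It starts upright on the worktop, at any yaw.
- meter: Water-clarity meter fixed on the worktop: low box 160 (x) x 110 (y) x 36 mm high. Origin: centre of its underside; x along its cell lane to the end stop, y across it (the light path is along y), z up. Deck flat but for two 5 mm high, 20 mm wide bosses (lamp, detector) at x=23, y=+40 and -40 mm. Recess open at the top, its floor 10 mm above the worktop: loading pocket, funnel, lane.
- pocket (a point): Cell's centre when it stands mid-way in the loading pocket (meter frame -38, 1.5, 47.5 mm); axes as the meter's. Pocket: x=-60 to -17 mm, y=-14 to +17 mm; then a funnel to x=-5 narrows it into the lane (y=-12 to +15 mm), which ends at the end stop at x=35 mm (all meter frame). The standing cell rises 49 mm above the deck.
- spring (a point): Middle of the pressing face of the steel leaf spring in the lane's +y side (meter frame x=23, y=10, z=23 mm). A 16 mm ramp (x=2 to 18 mm) leads to its 10 mm flat, 5 mm out of the wall. It gives way to +y (1 N per mm; 1 N at first touch, 3 N with the cell in) and presses the cell flat to the -y wall. Drag past it 2 to 8 N, more if the cell is forced on the -y wall; friction then keeps it in.
- seat (a point): Where the cell's centre is when it is fully seated, on the recess floor, against the end stop and the -y wall (meter frame 23, 0, 47.5 mm); axes as the meter's.
- end_stop: Rigid steel stop plate across the end of the lane, 8 mm thick, 40 mm wide, level with the deck; origin at the middle of the face that the cell meets, axes as the meter's.
- thread_spool_5_c (a point): Bystander, loose: thread spool, upright, 25 mm across, 43 high; point 20 mm above the middle of its underside. To be left alone.
- wax_pot_c (a point): Bystander, loose: flat round pot with lid, 90 mm across, 32 high; point 20 mm above the middle of its underside. To be left alone.
- wash_timer_c (a point): Bystander, loose: wind-up timer, 60x67x62 mm; point 20 mm above the middle of its underside. To be left alone.
- dosing_cap_1_c (a point): Bystander, loose: open conical dosing cap, 65 mm across, 40 high; point 20 mm above the middle of its underside. To be left alone.
Mind the look-alikes: they are no part of the job. Of the things that look like the part that bears cell_center, take the one that is nearest to the robot's base at the start.

How it is judged:
On the way, in this order (a step that is already met when the one before it is completed fails the run):
1. the cell stands upright on the floor of the loading pocket (behind the funnel), clear faces along the light path within 0.12 rad (x of cell_center in the frame of pocket between -0.012 and 0.014 m and y of cell_center in the frame of pocket between -0.005 and 0.005 m and z of cell_center in the frame of pocket below 0.004 m and angle between the y axis of cell_center and the y axis of pocket, either way round below 0.12 rad), for 0.1 s.
2. the cell is home in the lane and pressed against the end stop with more than 5 N for 0.3 s (contact force between cell and end_stop above 5 N and x of cell_center in the frame of seat above -0.003 m and z of cell_center in the frame of seat below 0.004 m), for 0.3 s.
At the end, for the whole second after the job is handed in: The cell stands released and at rest in the lane: centre within 2 mm of the seat along and across the lane and 3 mm in height, upright and with its clear faces along the light path within 0.05 rad (either way round) (x of cell_center in the frame of seat between -0.002 and 0.002 m and y of cell_center in the frame of seat between -0.002 and 0.002 m and z of cell_center in the frame of seat between -0.003 and 0.003 m and angle between the y axis of cell_center and the y axis of seat, either way round below 0.05 rad and angle between cell_center's own z axis and vertical below 0.05 rad and linear speed of cell below 0.01 m/s); the robot touches nothing.
It fails at once if the cell is pressed on the end stop with more than 20 N (contact force between cell and end_stop above 20 N).
It fails at once if the cell is loaded against the meter as a whole with more than 50 N (banged down or jammed) (contact force between cell and meter above 50 N).
It fails at once if one of the bystanders is moved more than 2 cm (distance of any of thread_spool_5_c, wax_pot_c, wash_timer_c, dosing_cap_1_c from where it was at the start of the episode above 0.02 m).
It also fails if it takes over 59 s, if anything falls off the work surface, if the arm or the gripper's body presses on something with over 40 N, if the wrist force passes 120 N, or if a joint passes its speed limit or range.

ROBOT

A 6-joint arm with a two-finger parallel gripper is mounted at the origin on a cart in front of the work surface, level with it; the furniture and walls round the work are solid. World frame = base frame: x ahead of the robot, y to its left, z up, the work surface at z = 0. Lengths are in m, angles in rad, forces in N, time in s.
With the tool pointing down it reaches from about 0.35 to 0.975 m from the base axis. Payload 4.9 kg.
Tool frame: the origin (TCP) lies at the very end of the fingers, on their centre line; the grasp point (between the pads) lies ctrl.grip_point_offset behind it (ctrl.grip_point_offset is the distance from the TCP to the grasp point, in m); z points along the fingers, y is the direction in which the jaws open and shut (so a half turn about z gives the same grasp; the last joint's range is limited). The gripper opens to 85 mm and grips with 20 to 120 N. Pads are 22 mm wide; open, the fingers measure 114 mm over their backs; the gripper's body (76 mm by 85 mm) begins 54 mm behind the grasp point. The pads swing forward as they close: fully open they stand 13 mm farther back than shut.
Start: joints at [1.225, 0.053, 1.613, -0, 1.476, -0.119], TCP at [0.141, 0.609, 0.231] pointing down, gripper open.
Joint ranges: [-3.01, 3.01], [-1.01, 2.22], [0.06, 2.58], [-1.02, 4.17], [0.09, 2.62], [-3.14, 3.14]. Speed limits (rad/s): [2.57, 2.57, 3.14, 3.14, 3.14, 3.14].

INTERFACE

Orientations are given as a rotation vector (axis times angle).
In Python, from station import ctrl gives the robot as it stands. The module is installed in compiled form; this text tells all that it offers.
- The arm moves only by the shell command python3 -m creep 'ROWS' [FORCE]. ROWS is JSON, a list of rows, each a list of 5 numbers: the closure in counts, from 0 (fully open) to 255 (shut), then the shift along the tool's x, y, z in mm, then the turn about the tool's z in rad. A call has 1 to 12 rows; each row is the pose to reach, as a shift and turn from the pose commanded when the call began, along the tool's axes at that moment; what a row does not reach only later rows make up. A row lasts 1/12 s, in which the tool goes at most 41.7 mm and 7.16 degrees, less where a joint would pass 70% of its speed; a pose out of reach is approached as far as the arm can. A call with a gripper value outside its range is refused whole. The fingers move at their own pace and stop on an object; FORCE is the grip in N (left out, the last holds). Time passes only in rows, so rows that repeat a pose let the fingers close. It gives the time, the measured TCP pose, the force and the opening at its end, in the units of the state.
- ctrl.get_obs(): the state, without advancing time (a new reading comes with each control period).
- ctrl.get_image(name): name is "side" or "top"; returns the picture (400x640x3 uint8, red, green, blue); there is no depth.
- ctrl.calibration(name): a dict with "fx", "fy", "cx", "cy" (pixels), "k1" (the pictures are not rectified: a ray, as slopes to the right and down, at radius r is drawn at 1 + k1 r^2 times it, then the intrinsics apply), "R" (3x3) and "t" (3): a world point X has camera coordinates R X + t. Camera axes: x right, y down, z forward; pixel columns grow to the right and rows downward; lengths in m; the calibration is good to about 2 mm. A picture is of the moment at which its call begins. calibration takes no time and is no camera call.
- ctrl.finish_job(): hands the job in, once; it reports no verdict.
Trained networks look in the newest picture that a camera, given by its name, has taken for a name from the list of things; names that differ only in an ending like _2 or _b are one class to them, and where a whole thing is asked for, a point or a joint stands for the part that bears it (a point fixed in the world has none). Each returns a list of dicts, best first, with "conf" (0 to 1); they miss things now and then, are a little off and sometimes report something else, mostly with a low value. They report only what shows in the picture. A call takes as long as a camera call. They do not tell look-alikes from the thing itself.
- ctrl.boxes_of(camera, label): "rect" ([left, top, width, height] in pixels, round what is visible of it).
- ctrl.outline_of(camera, label): "mask" (400x640 bool, what is visible of it) and "rect" ([left, top, width, height] in pixels, round what is visible of it).
The state is a dict: "t": time; "q": joint angles; "dq": joint speeds; "effort": joint torques, N m; "tool_pos": TCP position; "tool_rot": TCP orientation; "contact_force": force on the tool from outside, world axes, zero at the start; "wrist_torque": the same for the moment, N m; "opening": finger opening in m.
Only numpy, scipy, OpenCV 4.12 (cv2) and the standard library are available. Lean on these libraries where they do the work, as an engineer would, in place of code of your own. Each camera call takes 0.05 s, during which the arm holds its last target. There are 200 camera calls.

## Working session

There is one attempt and no reset: what is moved stays moved. The work goes in short steps, Python scripts to look and compute and a shell command to move; the robot and the scene stay as the last step left them, time stands still between calls to the robot, and variables do not carry over. Pictures are saved under pics/ and viewed, about 8 in all and at most 12, crops included, and the job is handed in when it is done.

```bash
mkdir -p pics
cat > h.py <<'E'
import numpy as np, cv2, json
from station import ctrl
def cal(n):
    c=ctrl.calibration(n); return c,np.array(c["R"]),np.array(c["t"])
def ray(n,u,v):
    c,R,t=cal(n); x=(u-c["cx"])/c["fx"]; y=(v-c["cy"])/c["fy"]; a,b=x,y
    for _ in range(20):
        s=1+c["k1"]*(a*a+b*b); a,b=x/s,y/s
    return -R.T@t, R.T@np.array([a,b,1.])
def at(n,u,v,z):
    o,d=ray(n,u,v); return o+d*(z-o[2])/d[2]
def px(n,X):
    c,R,t=cal(n); p=R@np.array(X,float)+t; a,b=p[0]/p[2],p[1]/p[2]; s=1+c["k1"]*(a*a+b*b)
    return np.array([c["fx"]*a*s+c["cx"],c["fy"]*b*s+c["cy"]])
def snap(n,f=None,crop=None,k=1):
    im=ctrl.get_image(n)[:,:,::-1].copy()
    if f:
        o=im
        if crop: o=im[crop[1]:crop[3],crop[0]:crop[2]]
        cv2.imwrite("pics/"+f,cv2.resize(o,None,fx=k,fy=k,interpolation=cv2.INTER_CUBIC))
    return im
E
python3 - <<'E'
from h import *
np.set_printoptions(precision=4,suppress=True)
o=ctrl.get_obs(); print(o, ctrl.grip_point_offset)
ims=[snap(n) for n in("top","side")]
for n,i in zip(("top","side"),ims):
    cv2.imwrite(f"pics/{n}0.png",i)
    c=ctrl.calibration(n); print(n,c)
    for l in("cell_center","meter","end_stop"):
        for b in ctrl.boxes_of(n,l)[:4]: print(l,b)
E
```

```text
{'t': 0.0, 'q': array([ 1.225 ,  0.0534,  1.6143, -0.    ,  1.476 , -0.119 ]), 'dq': array([-0.0003,  0.0013, -0.0008,  0.0002,  0.0016, -0.0002]), 'effort': array([  0.001 , -39.3699, -37.0168,  -0.    ,   0.0072,  -0.    ]), 'tool_pos': array([0.1403, 0.6084, 0.2301]), 'tool_rot': array([-0.3554, -3.1209,  0.0032]), 'contact_force': array([0.0422, 0.2278, 0.9224]), 'wrist_torque': array([0.0047, 0.0174, 0.0135]), 'opening': 0.08551101023142187} 0.0187
top {'fx': 452.10318337532425, 'fy': 452.10318337532425, 'cx': 321.45162241676445, 'cy': 196.82245758182032, 'k1': 0.021002046401859122, 'R': array([[ 0.0602, -0.9982, -0.0048],
       [-0.9718, -0.0575, -0.2289],
       [ 0.2282,  0.0185, -0.9734]]), 't': array([-0.2693,  0.5632,  1.0496])}
cell_center {'rect': [383.3, 227.7, 13.2, 17.2], 'conf': 0.66}
cell_center {'rect': [351.4, 238.2, 9.1, 18.1], 'conf': 0.49}
cell_center {'rect': [384.8, 194.6, 8.1, 16.2], 'conf': 0.47}
meter {'rect': [227.8, 193.9, 53.1, 66.7], 'conf': 0.61}
side {'fx': 368.51820016770824, 'fy': 368.51820016770824, 'cx': 324.25487437003864, 'cy': 202.0011148760805, 'k1': -0.014622024896851361, 'R': array([[ 0.9757, -0.2187, -0.0091],
       [-0.1009, -0.4122, -0.9055],
       [ 0.1943,  0.8845, -0.4242]]), 't': array([-0.5912,  0.0257,  1.175 ])}
cell_center {'rect': [289.0, 219.1, 18.8, 29.2], 'conf': 0.89}
cell_center {'rect': [342.5, 228.2, 11.8, 28.8], 'conf': 0.75}
cell_center {'rect': [329.0, 217.8, 9.3, 27.8], 'conf': 0.73}
cell_center {'rect': [312.9, 233.5, 14.9, 31.6], 'conf': 0.71}
meter {'rect': [273.2, 185.6, 55.6, 27.7], 'conf': 0.57}
```

Run:
```python
import cv2,numpy as np
a=cv2.imread("pics/top0.png")[140:300,200:440]; b=cv2.imread("pics/side0.png")[160:290,230:410]
a=cv2.resize(a,(780,520),interpolation=cv2.INTER_CUBIC);b=cv2.resize(b,(780,563),interpolation=cv2.INTER_CUBIC)
cv2.imwrite("pics/topc.png",a);cv2.imwrite("pics/sidec.png",b)
```

```text
(no output)
```

View pics/topc.png

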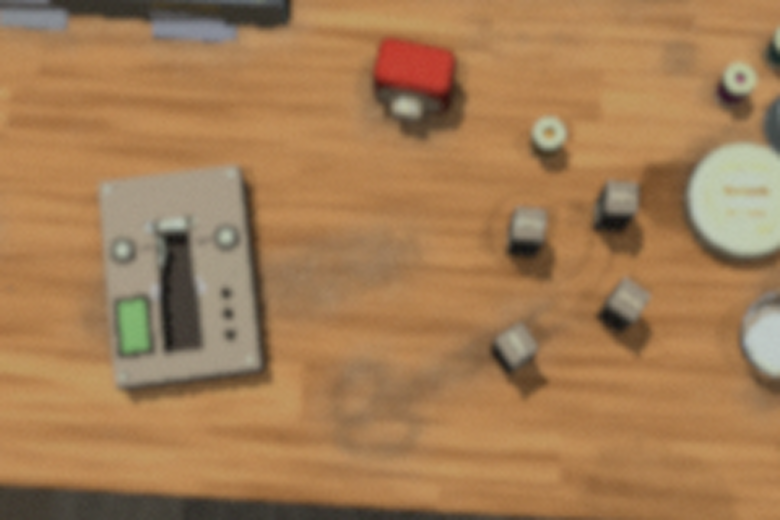

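View pics/sidec.png

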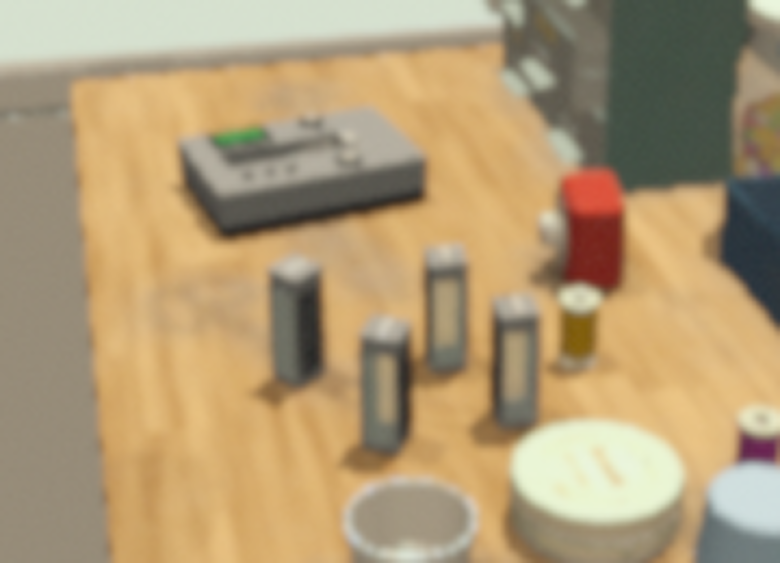

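Top crop (px = 200+u/3.25, 140+v/3.25) shows four look-alike cells: A at (358,247), B at (393,233), C at (363,208) and D at (391,199). The meter is at the left, with its lane running up the image and the pocket at the bottom. In the side view A is the left one, and its window faces away from that camera. Next I'll measure all four and the meter.

Run:
```python
from h import *
np.set_printoptions(precision=4,suppress=True)
T=lambda u,v:(200+u/3.25,140+v/3.25)
for k,p in dict(A=(515,347),B=(628,302),C=(530,222),D=(620,193)).items():
    X=at("top",*T(*p),.075); 
    print(k,X,np.hypot(*X[:2]),"side px of top:",px("side",X))
C=np.array([at("top",*T(*p),.036)[:2] for p in((102,184),(241,167),(262,370),(118,388))])  # far-left, far-right, near-right, near-left
M=np.array([(.08,.055),(.08,-.055),(-.08,-.055),(-.08,.055)])
print(C, [np.linalg.norm(C[i]-C[(i+1)%4]) for i in range(4)])
c=C.mean(0); D=C-c; th=np.arctan2((M[:,0]*D[:,1]-M[:,1]*D[:,0]).sum(),(M*D).sum()); print("meter",c,th)
R=np.array([[np.cos(th),-np.sin(th)],[np.sin(th),np.cos(th)]])
print("pocket",c+R@[-.038,.0015],"seat",c+R@[.023,0])
im=cv2.imread("pics/top0.png"); a=cv2.resize(im[225:270,340:385],(540,540),interpolation=cv2.INTER_CUBIC)
s=cv2.imread("pics/side0.png"); u,v=px("side",at("top",*T(515,347),.04)); u,v=int(u),int(v)
b=cv2.resize(s[v-22:v+23,u-11:u+11],(252,540),interpolation=cv2.INTER_CUBIC)
cv2.imwrite("pics/A.png",np.hstack([a[:540],b[:540]]))
```

```text
A [ 0.4593 -0.3306  0.075 ] 0.5658740828123031 side px of top: [296.2585 220.7077]
B [ 0.4974 -0.4122  0.075 ] 0.6460030713920449 side px of top: [317.3674 234.6339]
C [ 0.5532 -0.3379  0.075 ] 0.6482611461137752 side px of top: [332.7208 217.9745]
D [ 0.5794 -0.4043  0.075 ] 0.7065046545678039 side px of top: [349.6563 229.0667]
[[ 0.572  -0.0071]
 [ 0.592  -0.114 ]
 [ 0.4354 -0.1432]
 [ 0.4155 -0.036 ]] [np.float64(0.10872710136395097), np.float64(0.15933464194757704), np.float64(0.10906596053960133), np.float64(0.15916819866233217)]
meter [ 0.5037 -0.0751] 0.18342484254472938
pocket [ 0.4661 -0.0805] seat [ 0.5264 -0.0709]
```

View pics/A.png

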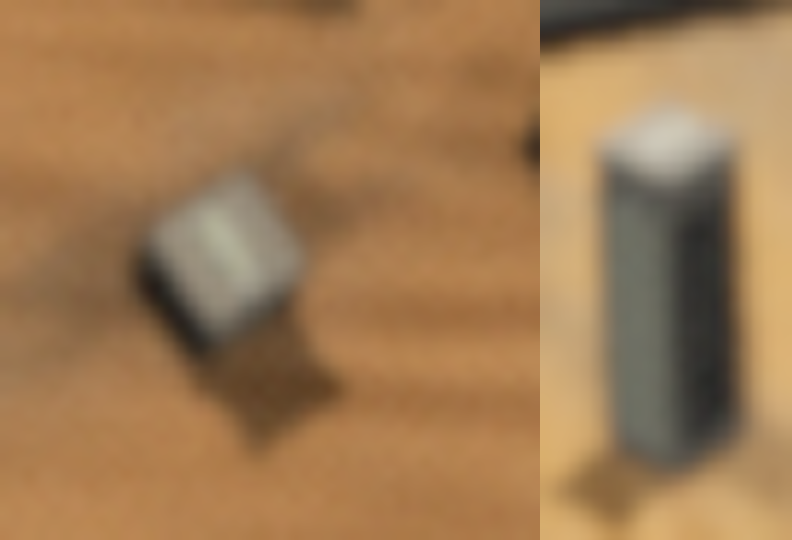

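Run:
```python
from h import *
st=[[],[]]
I={n:np.mean([snap(n).astype(float) for _ in range(8)],0) for n in("top","side")}
for p in ((515,347),(628,302),(530,222),(620,193)):
    X=at("top",200+p[0]/3.25,140+p[1]/3.25,.075)
    for r,(n,z,h) in enumerate((("top",.075,10),("side",.04,18))):
        u,v=px(n,[X[0],X[1],z]).round().astype(int)
        c=I[n][v-h:v+h,u-h:u+h]; c=np.clip((c-20)*1.3,0,255).astype(np.uint8)
        st[r].append(cv2.resize(c,(195,195 if r==0 else 300),interpolation=cv2.INTER_CUBIC) if 0 else cv2.resize(c,(195,195),interpolation=cv2.INTER_CUBIC))
cv2.imwrite("pics/four.png",np.vstack([np.hstack(s) for s in st]))
```

```text
(no output)
```

View pics/four.png

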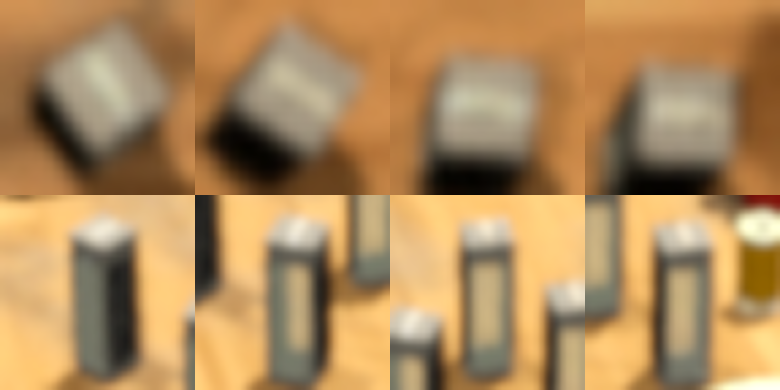

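Ribbed faces are black in every view. The bar of A (358,247) runs down-right, so its clear axis is about 30° in world. A is 0.566 m from the base and the next nearest, B, is 0.646 m, so A is the one. Now I'll work out the cell's yaw and the move.

```bash
cat >> h.py <<'E'
from scipy.spatial.transform import Rotation as Ro
def to(X,yaw):
    "shift (mm, tool axes) and turn (rad about tool z) to reach TCP X with tool y at world angle yaw (deg), mod 180 noted"
    o=ctrl.get_obs(); R=Ro.from_rotvec(o["tool_rot"]).as_matrix()
    a=np.degrees(np.arctan2(R[1,1],R[0,1]))
    return "pos",np.round(o["tool_pos"],4),"yaw",round(a,2),"shift",np.round(R.T@(np.array(X)-o["tool_pos"])*1000,1),"turn",round(-np.radians((yaw-a+180)%360-180),3),"F",np.round(o["contact_force"],1),"open",round(o["opening"]*1000,1),"t",round(o["t"],2)
E
python3 - <<'E'
from h import *
np.set_printoptions(precision=4,suppress=True)
P=np.array([at("top",340+u/12,225+v/12,.075)[:2] for u,v in((240,165),(300,260),(210,350),(145,250))])
c=P.mean(0); e=[P[1]-P[0],P[2]-P[3],P[2]-P[1],P[3]-P[0]]
print(P,c,[(np.linalg.norm(x),np.degrees(np.arctan2(x[1],x[0]))) for x in e])
# automated: rect on top-face: silhouettes from both cameras
for n in("top","side"):
    for b in sorted(ctrl.outline_of(n,"cell_center"),key=lambda b:-b["conf"]):
        r=b["rect"]; print(n,r,b["conf"])
    X=[[c[0]+.012*np.sqrt(2)*np.cos(a),c[1]+.012*np.sqrt(2)*np.sin(a),z] for a in np.radians([-13,77,167,257]) for z in(0,.075)]
    q=np.array([px(n,x) for x in X]); print("pred",n,q.min(0),q.max(0)-q.min(0))
print(*to([.45,.2,.23],-58)); print(*to([c[0],c[1],.2],-58))
E
```

```text
[[ 0.4786 -0.3335]
 [ 0.4604 -0.3461]
 [ 0.4416 -0.3291]
 [ 0.4606 -0.3154]] [ 0.4603 -0.331 ] [(np.float64(0.022139642520302667), np.float64(-145.2485221316649)), (np.float64(0.023390422801047694), np.float64(-144.21804554886688)), (np.float64(0.02540272197166817), np.float64(137.85147810555924)), (np.float64(0.025563382038015964), np.float64(134.91430976477636))]
top [378.5, 193.9, 17.2, 15.2] 0.69
top [384.1, 225.2, 13.0, 19.3] 0.63
top [355.9, 204.7, 13.2, 14.7] 0.47
top [351.2, 237.1, 14.4, 19.0] 0.46
pred top [349.9862 239.5245] [15.5569 16.8643]
side [290.7, 217.9, 15.4, 30.0] 0.82
side [342.8, 228.6, 10.9, 29.7] 0.67
side [311.8, 231.3, 14.5, 35.4] 0.6
side [329.7, 217.3, 11.0, 28.8] 0.57
pred side [290.0447 217.6548] [14.2422 31.6885]
pos [0.1405 0.609  0.2313] yaw 77.01 shift [-393.5 -328.9    1.3] turn 2.356 F [ 0.3 -0.8  0.4] open 85.1 t 1.3
pos [0.1405 0.609  0.2313] yaw 77.01 shift [-523.  -844.    31.3] turn 2.356 F [ 0.3 -0.8  0.4] open 85.1 t 1.3
```

```bash
python3 -m creep '[[0,-33,-28,0,0.12],[0,-66,-55,0,0.24],[0,-99,-82,0,0.36],[0,-132,-110,0,0.48],[0,-165,-138,0,0.6],[0,-198,-165,0,0.72],[0,-231,-192,0,0.84],[0,-264,-220,0,0.96],[0,-297,-248,0,1.08],[0,-330,-275,0,1.2],[0,-362,-302,0,1.3],[0,-393,-329,0,1.4]]'
python3 - <<'E'
from h import *
from scipy.optimize import differential_evolution as DE
S={}
for n,(w,h) in dict(top=(14,14),side=(16,24)).items():
    I=np.mean([snap(n).astype(np.float32) for _ in range(4)],0)
    u,v=px(n,[.46,-.331,.0375]).round().astype(int); x0,y0=u-w,v-h; c=I[y0:v+h,x0:u+w]
    c=cv2.resize(c,None,fx=4,fy=4,interpolation=cv2.INTER_LINEAR).astype(np.uint8)
    hs=cv2.cvtColor(c,cv2.COLOR_BGR2HSV); 
    m=(hs[...,1]<75).astype(np.uint8); S[n]=(m,x0,y0); cv2.imwrite(f"pics/m_{n}.png",np.hstack([c,cv2.cvtColor(m*255,cv2.COLOR_GRAY2BGR)]))
def poly(n,x,y,a,s=1):
    _,x0,y0=S[n]; X=[[x+.0165*np.cos(a+k*np.pi/2+np.pi/4),y+.0165*np.sin(a+k*np.pi/2+np.pi/4),z] for k in range(4) for z in(0,.075)]
    q=np.array([(px(n,p)-[x0,y0]+.5)*4-.5 for p in X]).astype(np.float32); return cv2.convexHull(q)
def cost(p,ns=("top","side")):
    t=0
    for n in ns:
        m=S[n][0]; k=np.zeros_like(m); cv2.fillConvexPoly(k,np.round(poly(n,*p)*16).astype(np.int32),1,shift=4); t+=(k!=m).sum()
    return t
for ns in(("top","side"),("top",),("side",)):
    r=DE(cost,[(.445,.475),(-.345,-.317),(0,np.pi/2)],args=(ns,),seed=1,maxiter=40); print(ns,r.x[:2].round(4),np.degrees(r.x[2]),r.fun)
a=[cv2.imread(f"pics/m_{n}.png") for n in S]; h=max(i.shape[0] for i in a)
cv2.imwrite("pics/m.png",np.hstack([cv2.copyMakeBorder(i,0,h-i.shape[0],0,0,0) for i in a]))
print(*to([.46,-.331,.2],-49))
E
```

```text
t: 2.3
tool_pos: [0.443, 0.2083, 0.2317]
tool_rot: [2.288, 2.152, 0.002]
contact_force: [0.0, 1.4, -0.8]
opening: 0.0852Traceback (most recent call last):
  File "<stdin>", line 19, in <module>
    return fun(*args, **kwargs)
    ret = solver.solve()
    next(self)
    ~~~~^^^^^^
    energy = self.func(parameters)
    return self.f(x, *self.args)
           ~~~~~~^^^^^^^^^^^^^^^
  File "<stdin>", line 16, in cost
  File "<stdin>", line 12, in poly
  File "h.py", line 13, in px
    c,R,t=cal(n); p=R@np.array(X,float)+t; a,b=p[0]/p[2],p[1]/p[2]; s=1+c["k1"]*(a*a+b*b)
          ~~~^^^
  File "h.py", line 4, in cal
    c=ctrl.calibration(n); return c,np.array(c["R"]),np.array(c["t"])
ValueError: time passes only in moves, steps and waits
```

```bash
sed -i 's/^def cal(n):/import functools\n@functools.cache\ndef cal(n):/' h.py
cat > fit.py <<'E'
from h import *
from scipy.optimize import differential_evolution as DE
S={}
for n,(w,h) in dict(top=(14,14),side=(16,24)).items():
    I=np.mean([snap(n).astype(np.float32) for _ in range(2)],0)
    u,v=px(n,[.46,-.331,.0375]).round().astype(int); x0,y0=u-w,v-h; c=I[y0:v+h,x0:u+w]
    c=cv2.resize(c,None,fx=4,fy=4,interpolation=cv2.INTER_LINEAR).astype(np.uint8)
    hs=cv2.cvtColor(c,cv2.COLOR_BGR2HSV)
    m=(hs[...,1]<75).astype(np.uint8); S[n]=(m,x0,y0); cv2.imwrite(f"pics/m_{n}.png",np.hstack([c,cv2.cvtColor(m*255,cv2.COLOR_GRAY2BGR)]))
def poly(n,x,y,a,s=1):
    _,x0,y0=S[n]; X=[[x+.0165*np.cos(a+k*np.pi/2+np.pi/4),y+.0165*np.sin(a+k*np.pi/2+np.pi/4),z] for k in range(4) for z in(0,.075)]
    q=np.array([(px(n,p)-[x0,y0]+.5)*4-.5 for p in X]).astype(np.float32); return cv2.convexHull(q)
def cost(p,ns=("top","side")):
    t=0
    for n in ns:
        m=S[n][0]; k=np.zeros_like(m); cv2.fillConvexPoly(k,np.round(poly(n,*p)*16).astype(np.int32),1,shift=4); t+=(k!=m).sum()
    return t
for ns in(("top","side"),("top",),("side",)):
    r=DE(cost,[(.445,.475),(-.345,-.317),(0,np.pi/2)],args=(ns,),seed=1,maxiter=40); print(ns,r.x[:2].round(4),np.degrees(r.x[2]),r.fun)
a=[cv2.imread(f"pics/m_{n}.png") for n in S]; h=max(i.shape[0] for i in a)
cv2.imwrite("pics/m.png",np.hstack([cv2.copyMakeBorder(i,0,h-i.shape[0],0,0,0) for i in a]))
print(*to([.46,-.331,.2],-49))
E
python3 fit.py
```

```text
('top', 'side') [ 0.4613 -0.3311] 75.93643600942909 1874.0
('top',) [ 0.4638 -0.3316] 45.22754542065391 500.0
('side',) [ 0.4615 -0.3297] 76.50678511908178 1093.0
pos [0.4416 0.211  0.2314] yaw -3.09 shift [-540.3   47.6   31.3] turn 0.801 F [-0.3  0.7 -0.2] open 85.1 t 2.9
```

View pics/m.png

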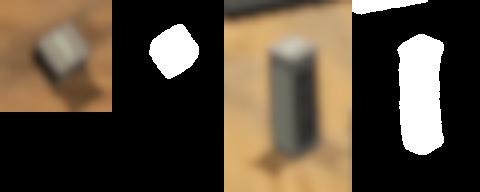

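Run:
```python
from h import *
from scipy.optimize import differential_evolution as DE
m=cv2.imread("pics/m_top.png")[:,112:,0]; u,v=px("top",[.46,-.331,.0375]).round().astype(int)
for it in range(1):
    k=cv2.findContours((m>127).astype(np.uint8),0,1)[0]; k=max(k,key=cv2.contourArea)[:,0,:]
    W=np.array([at("top",(a+.5)/4-.5+u-14,(b+.5)/4-.5+v-14,.075)[:2] for a,b in k]).astype(np.float32)
    r=cv2.minAreaRect(W*1000); print("minrect",r, "moments", W.mean(0))
    # rotation fit: 4th-power square fit by mean |dist to edge|
    def f(p):
        c,s=np.cos(p[2]),np.sin(p[2]); d=(W-p[:2])@np.array([[c,-s],[s,c]]); 
        q=np.abs(d); return np.mean((np.linalg.norm(q.clip(None,None)**1,ord=8,axis=1)-p[3])**2)
    s=DE(f,[(.45,.475),(-.345,-.317),(0,np.pi/2),(.009,.016)],seed=0); print(s.x[:2],np.degrees(s.x[2]),s.x[3],s.fun**.5)
```

```text
minrect ((460.3190002441406, -329.5765686035156), (26.026458740234375, 27.54759979248047), 37.51582336425781) moments [ 0.46039918 -0.3295773 ]
[ 0.46038711 -0.32960083] 35.96452049906283 0.01269866131371468 0.0007088392556813615
```

```bash
python3 -m creep '[[80,-40,4,0,0.09],[80,-80,8,0,0.18],[80,-120,11,0,0.27],[80,-160,14,0,0.36],[80,-200,18,0,0.45],[80,-240,22,0,0.54],[80,-280,25,0,0.63],[80,-320,28,0,0.72],[80,-360,32,0,0.8],[80,-400,36,0,0.89],[80,-440,39,5,0.89],[80,-480,43,15,0.89]]' 50
python3 -c "
from h import *
print(*to([.4604,-.330,.12],-54))"
```

```text
t: 3.9
tool_pos: [0.4587, -0.2737, 0.2179]
tool_rot: [2.987, 0.965, 0.003]
contact_force: [0.3, 0.6, -0.5]
opening: 0.0583
pos [ 0.4587 -0.2737  0.2179] yaw -54.18 shift [-31.7  46.3  98. ] turn -0.003 F [ 0.3  0.6 -0.5] open 58.3 t 3.9
```

```bash
python3 -m creep '[[80,-10,15,20,0],[80,-20,30,45,0],[80,-31,46,70,0],[80,-31,46,98,0],[80,-31,46,98,0],[80,-31,46,98,0],[80,-31,46,98,0]]'
python3 -c "
from h import *
print(*to([.4604,-.330,.034],-54))
snap('side','s1.png',(220,130,380,270),5)
snap('top','t1.png')"
```

```text
t: 4.48
tool_pos: [0.4607, -0.3268, 0.1198]
tool_rot: [2.988, 0.967, 0.001]
contact_force: [0.5, 0.8, 0.7]
opening: 0.0587
pos [ 0.4607 -0.3268  0.1198] yaw -54.14 shift [-2.2  2.3 85.8] turn -0.002 F [0.5 0.8 0.7] open 58.7 t 4.48
```

View pics/s1.png

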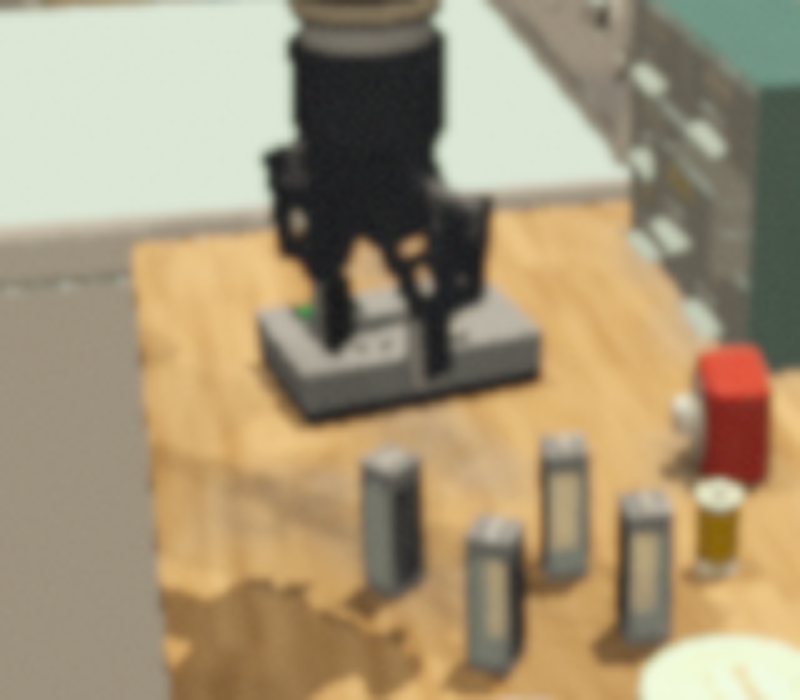

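View: gripper squarely above A (crop 390,520) with its jaws across the black ribbed faces, and the neighbours are clear. Descending.

```bash
python3 -m creep '[[80,-2,2,15,0],[80,-2,2,35,0],[80,-2,2,55,0],[80,-2,2,70,0],[80,-2,2,80,0],[80,-2,2,86,0],[80,-2,2,86,0],[80,-2,2,86,0]]'
python3 -c "
from h import *
print(*to([.4604,-.330,.034],-54))"
python3 -m creep '[[140,0,0,0,0],[140,0,0,0,0],[160,0,0,0,0],[160,0,0,0,0],[180,0,0,0,0],[180,0,0,0,0],[200,0,0,0,0],[220,0,0,0,0],[220,0,0,0,0],[220,0,0,0,0]]' 50
python3 -c "
from h import *
print(*to([.4604,-.330,.034],-54))"
```

```text
t: 5.25
tool_pos: [0.4601, -0.3302, 0.0334]
tool_rot: [2.988, 0.966, 0.001]
contact_force: [0.0, -0.5, 0.4]
opening: 0.0585
pos [ 0.4601 -0.3302  0.0334] yaw -54.19 shift [ 0.3  0.  -0.6] turn -0.003 F [ 0.  -0.5  0.4] open 58.5 t 5.25
t: 6.08
tool_pos: [0.4597, -0.33, 0.0328]
tool_rot: [2.989, 0.965, 0.001]
contact_force: [0.0, -0.7, 3.2]
opening: 0.0236
pos [ 0.4597 -0.33    0.0328] yaw -54.2 shift [ 0.6  0.4 -1.2] turn -0.004 F [ 0.  -0.7  3.2] open 23.6 t 6.08
```

Opening is 23.6 mm, so the cell is gripped flat. Lifting and refining the meter pose.

```bash
python3 -m creep '[[220,0,0,-10,0],[220,0,0,-30,0],[220,0,0,-50,0],[220,0,0,-70,0],[220,0,0,-90,0],[220,0,0,-107,0],[220,0,0,-107,0],[220,0,0,-107,0]]'
python3 - <<'E'
from h import *
np.set_printoptions(precision=4,suppress=True)
im=cv2.imread("pics/top0.png")[185:265,222:288]; b=cv2.resize(im,None,fx=4,fy=4,interpolation=cv2.INTER_LINEAR); hs=cv2.cvtColor(b,cv2.COLOR_BGR2HSV)
W=lambda a,b:at("top",(a+.5)/4-.5+222,(b+.5)/4-.5+185,.036)[:2]
for s,v in((70,80),(85,80),(70,100),(60,90)):
    m=((hs[...,1]<s)&(hs[...,2]>v)).astype(np.uint8); k=max(cv2.findContours(m,0,1)[0],key=cv2.contourArea)
    P=np.array([W(*p) for p in cv2.convexHull(k)[:,0,:]]).astype(np.float32)*1000
    r=cv2.minAreaRect(P); print(s,v,r)
cv2.imwrite("pics/meter.png",cv2.resize(b,None,fx=1.8,fy=1.8))
print(*to([.4661,-.0805,.14],10.5))
E
```

```text
t: 6.75
tool_pos: [0.4597, -0.3299, 0.1401]
tool_rot: [2.988, 0.965, 0.001]
contact_force: [-0.9, 0.2, -1.3]
opening: 0.0234
70 80 ((504.5693359375, -73.48088073730469), (160.7793731689453, 111.67913055419922), 10.899004936218262)
85 80 ((504.572509765625, -73.07832336425781), (162.9611358642578, 114.06640625), 10.856369018554688)
70 100 ((504.6708984375, -73.09950256347656), (160.43563842773438, 110.96855163574219), 10.899004936218262)
60 90 ((504.49432373046875, -73.69620513916016), (159.29286193847656, 109.81867218017578), 10.847798347473145)
pos [ 0.4597 -0.3299  0.1401] yaw -54.2 shift [ 151.1 -198.5   -0.2] turn -1.129 F [-0.9  0.2 -1.3] open 23.4 t 6.75
```

View pics/meter.png

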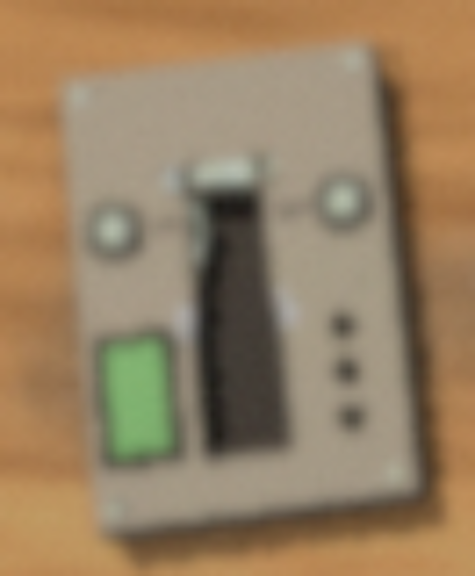

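```bash
python3 -m creep '[[220,13,-17,0,-0.1],[220,26,-34,0,-0.2],[220,39,-51,0,-0.3],[220,52,-68,0,-0.4],[220,65,-85,0,-0.5],[220,78,-102,0,-0.6],[220,91,-119,0,-0.7],[220,104,-136,0,-0.8],[220,117,-153,0,-0.9],[220,130,-170,0,-1.0],[220,143,-187,0,-1.1],[220,151,-198,0,-1.135]]'
python3 -m creep '[[220,0,0,0,0],[220,0,0,0,0],[220,0,0,0,0]]'
python3 - <<'E'
from h import *
np.set_printoptions(precision=4,suppress=True)
W=lambda a,b,z:at("top",(a/1.8+.5)/4-.5+222,(b/1.8+.5)/4-.5+185,z)[:2]
M=[((115,230),.041,(23,40)),((343,200),.041,(23,-40)),((203,452),.036,(-60,17)),((290,445),.036,(-60,-14)),((197,191),.036,(35,15)),((258,188),.036,(35,-12)),((65,78),.036,(80,55)),((368,42),.036,(80,-55)),((415,495),.036,(-80,-55)),((103,535),.036,(-80,55))]
w=np.array([W(*p,z) for p,z,_ in M]); m=np.array([q for *_,q in M])/1000
def fit(w,m):
    c,d=w.mean(0),m.mean(0);a=w-c;b=m-d; th=np.arctan2((b[:,0]*a[:,1]-b[:,1]*a[:,0]).sum(),(b*a).sum())
    R=np.array([[np.cos(th),-np.sin(th)],[np.sin(th),np.cos(th)]]); t=c-R@d; return t,th,R,(w-(m@R.T+t))@R*1000
for s in(slice(0,2),slice(2,4),slice(6,10),slice(0,10)):
    t,th,R,e=fit(w[s],m[s]); print(t,np.degrees(th),"pocket",t+R@[-.038,.0015]); 
print(e)
print(*to([*(t+R@[-.038,.0015]),.14],np.degrees(th)))
for n,c in (("top",(215,180,305,270)),("side",(230,130,350,220))): snap(n,n+"2.png",c,6)
E
```

```text
t: 7.75
tool_pos: [0.4645, -0.0786, 0.1369]
tool_rot: [-1.993, -2.423, 0.002]
contact_force: [0.6, 0.3, -1.0]
opening: 0.0234
t: 8.0
tool_pos: [0.4654, -0.081, 0.1381]
tool_rot: [-2.002, -2.419, 0.002]
contact_force: [-0.8, 0.0, -1.0]
opening: 0.0234
[ 0.506  -0.0725] 11.04797734466127 pocket [ 0.4684 -0.0783]
[ 0.5084 -0.074 ] 7.994943707430342 pocket [ 0.4705 -0.0778]
[ 0.5055 -0.0725] 10.620049792818223 pocket [ 0.4679 -0.078 ]
[ 0.5059 -0.0725] 10.431676632478354 pocket [ 0.4682 -0.0779]
[[-0.308  -0.1154]
 [ 0.5456  0.5342]
 [ 2.9492 -0.0673]
 [ 1.6822  1.1592]
 [-0.9569 -3.7418]
 [-2.5041  2.0484]
 [ 0.1398 -1.1377]
 [ 0.0633  1.863 ]
 [-0.5686  1.3706]
 [-1.0425 -1.9133]]
pos [ 0.4654 -0.081   0.1381] yaw 10.79 shift [ 2.5  3.4 -1.9] turn 0.006 F [-0.8  0.  -1. ] open 23.4 t 8.0
```

View pics/top2.png

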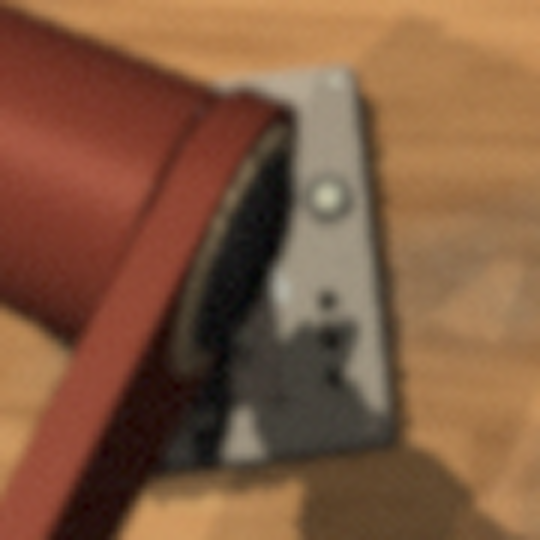

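View pics/side2.png

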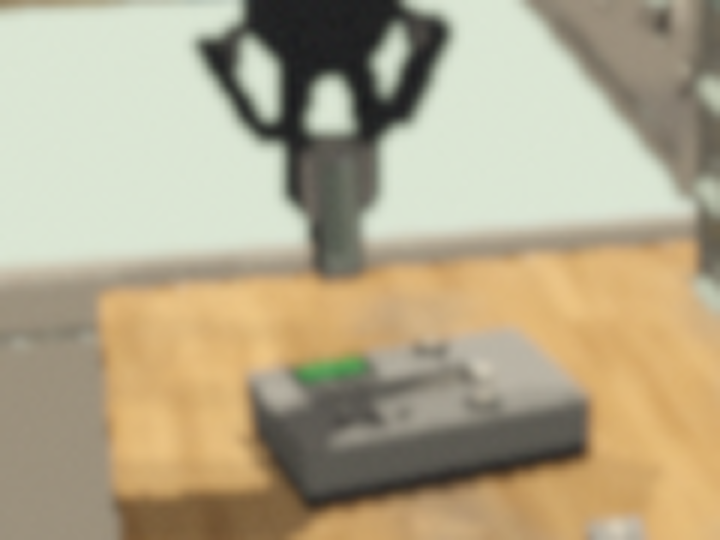

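Run:
```python
from h import *
np.set_printoptions(precision=4,suppress=True)
W=lambda a,b,z:at("side",(a+.5)/6-.5+230,(b+.5)/6-.5+130,z)[:2]
for nm,p,z in(("lamp",(431,346),.041),("det",(484,399),.041),("FL?",(250,376),.036),("NL",(305,462),.036),("NR",(588,402),.036),("FR",(517,330),.036)): print(nm,W(*p,z))
a=np.radians(10.8); R=np.array([[np.cos(a),-np.sin(a)],[np.sin(a),np.cos(a)]])
for c in((.5045,-.0735),(.5059,-.0725)):
    for m,z in(((.023,.04),.041),((.023,-.04),.041),((-.08,.055),.036),((-.08,-.055),.036),((.08,-.055),.036),((.08,.055),.036)):
        print(c,m,((px("side",[*(c+R@m),z])-[230,130]+.5)*6-.5).round(1))
# cell
h=.012; t=np.array([.4654,-.081])
for z in(.104,): print("cell bottom",[((px("side",[*(t+R@[i*h,j*h]),z])-[230,130]+.5)*6-.5).round(1) for i,j in((-1,-1),(1,-1),(1,1),(-1,1))])
I=cv2.imread("pics/side2.png"); hs=cv2.cvtColor(I,cv2.COLOR_BGR2GRAY)
for r in(225,240,255): print(r,hs[r,290:390:4])
print("col",hs[240:300:4,325],hs[240:300:4,345])
```

```text
lamp [ 0.5203 -0.0359]
det [ 0.5356 -0.1136]
FL? [ 0.4192 -0.042 ]
NL [ 0.4362 -0.1569]
NR [ 0.5902 -0.1195]
FR [ 0.5736 -0.0126]
(0.5045, -0.0735) (0.023, 0.04) [428.1 342.1]
(0.5045, -0.0735) (0.023, -0.04) [480.4 395.3]
(0.5045, -0.0735) (-0.08, 0.055) [242.1 371.3]
(0.5045, -0.0735) (-0.08, -0.055) [301.8 450. ]
(0.5045, -0.0735) (0.08, -0.055) [590.8 396.2]
(0.5045, -0.0735) (0.08, 0.055) [512.8 324.9]
(0.5059, -0.0725) (0.023, 0.04) [430.2 341.2]
(0.5059, -0.0725) (0.023, -0.04) [482.7 394.3]
(0.5059, -0.0725) (-0.08, 0.055) [244.5 370.3]
(0.5059, -0.0725) (-0.08, -0.055) [304.4 448.9]
(0.5059, -0.0725) (0.08, -0.055) [593.  395.2]
(0.5059, -0.0725) (0.08, 0.055) [514.9 324. ]
cell bottom [array([321.7, 287.9]), array([366.1, 280.8]), array([351.4, 265.9]), array([307.7, 272.7])]
225 [223 221 212 198 168 125  91  76  77  84  88  91  92  97 105 111 122 144
 172 198 215 220 224 224 223]
240 [217 214 207 196 171 132  95  74  73  83  87  91  93  98 104 109 116 133
 155 177 192 197 198 197 196]
255 [173 172 170 165 155 132 106  85  82  93 100 103 104 106 109 111 113 118
 125 139 149 151 153 153 152]
col [ 80  80  83  87  90  92  92  95 101 116 139 157 172 181 182] [103 103 104 106 110 112 112 111 113 125 144 161 175 184 185]
```

```bash
cat > edge.py <<'E'
from h import *
from scipy.ndimage import map_coordinates as mc
np.set_printoptions(precision=2,suppress=True)
def run(c,deg):
    a=np.radians(deg); R=np.array([[np.cos(a),-np.sin(a)],[np.sin(a),np.cos(a)]])
    w=lambda m,z:np.array([*(np.array(c)+R@(np.array(m)/1000)),z])
    for n in("top","side"):
        I=cv2.imread(f"pics/{n}0.png"); g=cv2.cvtColor(I,cv2.COLOR_BGR2GRAY).astype(float); s=cv2.cvtColor(I,cv2.COLOR_BGR2HSV)[...,1].astype(float)
        for nm,A,B,nv in(("far x=80",(80,48),(80,-48),(1,0)),("near x=-80",(-80,48),(-80,-48),(-1,0)),("left y=55",(-72,55),(72,55),(0,1)),("right y=-55",(-72,-55),(72,-55),(0,-1))):
            D=np.arange(-12,12.1,.5); prof=[]
            for k,ch in((0,g),(1,s)):
                P=np.array([[px(n,w(np.array(A)*(1-f)+np.array(B)*f+np.array(nv)*d,.036)) for f in np.linspace(0,1,40)] for d in D])
                v=mc(ch,[P[...,1],P[...,0]],order=1); v1=v[:,:20].mean(1); v2=v[:,20:].mean(1)
                def pk(v):
                    gr=np.abs(np.gradient(v)); i=gr.argmax(); lo,hi=max(0,i-4),i+5
                    return (gr[lo:hi]*D[lo:hi]).sum()/gr[lo:hi].sum(), gr[i]
                prof.append((*pk(v1),*pk(v2)))
            print(n,nm,"outward mm,str | halves: gray",np.array(prof[0]),"sat",np.array(prof[1]))
import sys
run((float(sys.argv[1]),float(sys.argv[2])),float(sys.argv[3]))
E
python3 edge.py .5050 -.0735 10.8
```

```text
top far x=80 outward mm,str | halves: gray [1.42 0.82 2.99 1.24] sat [2.01 6.28 1.99 6.14]
top near x=-80 outward mm,str | halves: gray [-1.09  6.13 -1.11  6.4 ] sat [1.91 8.38 1.92 9.09]
top left y=55 outward mm,str | halves: gray [-7.07  2.39  1.55  1.93] sat [2.46 5.23 2.02 6.38]
top right y=-55 outward mm,str | halves: gray [-1.07  7.72 -1.06  7.3 ] sat [1.51 8.48 1.53 9.98]
side far x=80 outward mm,str | halves: gray [-1.52  0.43 -5.02  0.18] sat [-0.    3.37 -0.01  3.9 ]
side near x=-80 outward mm,str | halves: gray [8.94 3.4  1.5  4.8 ] sat [ 4.01  4.56 11.09  5.81]
side left y=55 outward mm,str | halves: gray [-4.51  0.88 -9.94  0.43] sat [-1.53  1.36 -3.5   1.45]
side right y=-55 outward mm,str | halves: gray [4.5  2.15 4.99 1.9 ] sat [10.28  0.12 11.02  0.17]
```

```bash
cat >> h.py <<'E'
MC=np.array([.5058,-.0726]); MA=np.radians(10.7); MR=np.array([[np.cos(MA),-np.sin(MA)],[np.sin(MA),np.cos(MA)]])
def mt(x,y,z): return [*(MC+MR@[x/1000,y/1000]),z]
def st():
    o=ctrl.get_obs(); p=MR.T@(o["tool_pos"][:2]-MC)*1000; F=np.array(o["contact_force"]); f=MR.T@F[:2]
    R=Ro.from_rotvec(o["tool_rot"]).as_matrix(); tl=Ro.from_matrix(R).apply([0,0,1])
    return "t %.2f meterxy %s z %.4f F(meter x,y,z) %s yaw %.2f open %.1f tilt %s tau %s"%(o["t"],p.round(2),o["tool_pos"][2],np.round([*f,F[2]],1),np.degrees(np.arctan2(R[1,1],R[0,1])),o["opening"]*1000,tl[:2].round(4),np.round(o["wrist_torque"],2))
E
python3 -c "
from h import *
print(st()); print(*to(mt(-38,1.1,.09),10.7))"
```

```text
t 8.10 meterxy [-40.96  -1.25] z 0.1387 F(meter x,y,z) [-0.1  0.2 -0.5] yaw 10.75 open 23.6 tilt [-0.001   0.0001] tau [-0.04 -0.08 -0.03]
pos [ 0.4658 -0.0814  0.1387] yaw 10.75 shift [ 2.3  3.  48.7] turn 0.001 F [-0.2  0.1 -0.5] open 23.6 t 8.1
```

```bash
python3 -m creep '[[220,2.3,3,10,0],[220,2.3,3,25,0],[220,2.3,3,40,0],[220,2.3,3,54,0],[220,2.3,3,60,0],[220,2.3,3,63,0],[220,2.3,3,63,0],[220,2.3,3,63,0],[220,2.3,3,63,0]]'
python3 -c "
from h import *
print(st()); snap('side','side3.png',(255,150,355,225),8)
o=np.array([255,150])
for nm,m in dict(pocket=[(-60,17),(-60,-14),(-17,-14),(-17,17)]).items(): print(nm,[((px('side',mt(*q,.036))-o+.5)*8-.5).round() for q in m])
print([((px('side',mt(*q,.010))-o+.5)*8-.5).round() for q in [(-60,17),(-60,-14),(-17,-14),(-17,17)]])"
```

```text
t: 8.85
tool_pos: [0.4694, -0.0783, 0.0773]
tool_rot: [2.001, 2.42, 0.001]
contact_force: [0.7, 0.1, -0.5]
opening: 0.0234
t 8.85 meterxy [-36.83   1.15] z 0.0773 F(meter x,y,z) [ 0.7 -0.  -0.5] yaw 10.82 open 23.4 tilt [ 0.0017 -0.0006] tau [-0.01 -0.04  0.02]
pocket [array([200., 360.]), array([223., 389.]), array([327., 370.]), array([301., 342.])]
[array([204., 418.]), array([227., 448.]), array([329., 429.]), array([304., 400.])]
```

View pics/side3.png

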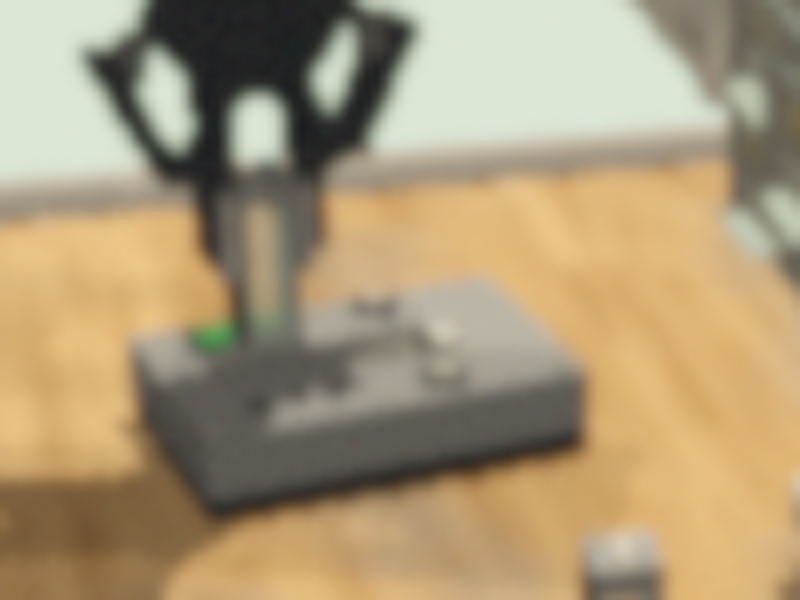

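The window now faces the side camera and is see-through, with wood and the green display showing through it, so the orientation is right. Lowering with force checks.

```bash
python3 -m creep '[[220,0,-1,4,0],[220,0,-1,7,0],[220,0,-1,8.5,0],[220,0,-1,9.5,0],[220,0,-1,9.5,0],[220,0,-1,9.5,0]]'; python3 -c "
from h import *
print(st())"; python3 -m creep '[[220,0,0,0.7,0],[220,0,0,1.4,0],[220,0,0,2,0],[220,0,0,2,0]]'; python3 -c "
from h import *
print(st())"
```

```text
t: 9.4
tool_pos: [0.4676, -0.0781, 0.0667]
tool_rot: [-2.002, -2.421, 0.0]
contact_force: [-0.4, 0.3, -0.6]
opening: 0.0237
t 9.40 meterxy [-38.59   1.65] z 0.0667 F(meter x,y,z) [-0.4  0.4 -0.6] yaw 10.83 open 23.7 tilt [-0.0002  0.0001] tau [0.02 0.01 0.01]
t: 9.73
tool_pos: [0.4676, -0.0781, 0.0647]
tool_rot: [-2.002, -2.421, 0.0]
contact_force: [-0.1, 0.6, -0.9]
opening: 0.0235
t 9.73 meterxy [-38.59   1.65] z 0.0647 F(meter x,y,z) [ 0.   0.6 -0.9] yaw 10.83 open 23.5 tilt [-0.0002  0.0001] tau [ 0.01 -0.03 -0.  ]
```

```bash
python3 -m creep '[[220,0,0,3,0],[220,0,0,6,0],[220,0,0,9,0],[220,0,0,12,0],[220,0,0,14,0],[220,0,0,16,0],[220,0,0,17,0],[220,0,0,17,0]]'; python3 -c "
from h import *
print(st())"; python3 -m creep '[[220,0,0,1,0],[220,0,0,2,0],[220,0,0,3,0],[220,0,0,3.5,0],[220,0,0,3.5,0]]'; python3 -c "
from h import *
print(st())"
```

```text
t: 10.4
tool_pos: [0.4674, -0.0781, 0.0475]
tool_rot: [-2.002, -2.421, 0.0]
contact_force: [0.2, 0.3, -1.1]
opening: 0.0232
t 10.40 meterxy [-38.72   1.71] z 0.0475 F(meter x,y,z) [ 0.2  0.2 -1.1] yaw 10.83 open 23.2 tilt [-0.0006  0.0002] tau [-0.02 -0.02  0.04]
t: 10.82
tool_pos: [0.4676, -0.0782, 0.0442]
tool_rot: [-2.002, -2.421, 0.0]
contact_force: [1.1, -0.3, -0.6]
opening: 0.0236
t 10.82 meterxy [-38.61   1.65] z 0.0442 F(meter x,y,z) [ 1.  -0.5 -0.6] yaw 10.83 open 23.6 tilt [-0.0002  0.    ] tau [-0.02 -0.01 -0.01]
```

```bash
python3 -m creep '[[220,0,0,0.5,0],[220,0,0,1,0],[220,0,0,1,0],[220,0,0,1,0]]'; python3 -c "
from h import *
print(st())"; python3 -m creep '[[220,0,0,0.3,0],[220,0,0,0.6,0],[220,0,0,0.6,0],[220,0,0,0.6,0]]'; python3 -c "
from h import *
print(st())"
```

```text
t: 11.15
tool_pos: [0.4676, -0.0782, 0.0433]
tool_rot: [2.002, 2.421, 0.0]
contact_force: [-0.8, 0.7, -0.2]
opening: 0.0236
t 11.15 meterxy [-38.54   1.61] z 0.0433 F(meter x,y,z) [-0.7  0.9 -0.2] yaw 10.83 open 23.6 tilt [0. 0.] tau [ 0.02 -0.03 -0.01]
t: 11.48
tool_pos: [0.4677, -0.0782, 0.0427]
tool_rot: [2.002, 2.421, 0.0]
contact_force: [-1.0, 0.1, -1.8]
opening: 0.0234
t 11.48 meterxy [-38.48   1.58] z 0.0427 F(meter x,y,z) [-1.   0.2 -1.8] yaw 10.83 open 23.4 tilt [ 0.0001 -0.0001] tau [-0.   -0.04  0.04]
```

```bash
python3 -m creep '[[220,0,0,0.3,0],[220,0,0,0.5,0],[220,0,0,0.5,0],[220,0,0,0.5,0]]'; python3 -c "
from h import *
print(st())"; python3 -m creep '[[220,0,0,0.3,0],[220,0,0,0.5,0],[220,0,0,0.5,0],[220,0,0,0.5,0]]'; python3 -c "
from h import *
print(st())"
```

```text
t: 11.82
tool_pos: [0.4678, -0.0782, 0.0427]
tool_rot: [-2.002, -2.421, 0.0]
contact_force: [-2.5, 1.5, 4.9]
opening: 0.0234
t 11.82 meterxy [-38.42   1.55] z 0.0427 F(meter x,y,z) [-2.2  2.   4.9] yaw 10.83 open 23.4 tilt [-0.0001 -0.0001] tau [ 0.12  0.58 -0.04]
t: 12.15
tool_pos: [0.4678, -0.0783, 0.0427]
tool_rot: [-2.002, -2.421, 0.001]
contact_force: [-4.4, 0.6, 9.9]
opening: 0.0233
t 12.15 meterxy [-38.42   1.51] z 0.0427 F(meter x,y,z) [-4.2  1.4  9.9] yaw 10.84 open 23.3 tilt [-0.0005 -0.    ] tau [ 0.19  0.82 -0.05]
```

Floor contact found at TCP z 0.0427, with vertical stiffness about 10 N/mm. Easing off, then probing the pocket's −y wall to locate the lane exactly.

```bash
python3 -m creep '[[220,0,0,-0.5,0],[220,0,0,-1,0],[220,0,0,-1,0],[220,-1,0,-1,0],[220,-2,0,-1,0],[220,-2.5,0,-1,0],[220,-2.5,0,-1,0],[220,-2.5,0,-1,0]]'; python3 -c "
from h import *
print(st())"; python3 -m creep '[[220,-0.3,0,0,0],[220,-0.6,0,0,0],[220,-0.6,0,0,0],[220,-0.6,0,0,0]]'; python3 -c "
from h import *
print(st())"
```

```text
t: 12.82
tool_pos: [0.4684, -0.0806, 0.0427]
tool_rot: [2.002, 2.421, 0.001]
contact_force: [-0.3, 0.9, 2.5]
opening: 0.0236
t 12.82 meterxy [-38.28  -0.94] z 0.0427 F(meter x,y,z) [-0.1  0.9  2.5] yaw 10.82 open 23.6 tilt [0.0006 0.0001] tau [ 0.3  -0.08 -0.02]
t: 13.15
tool_pos: [0.4683, -0.0812, 0.0427]
tool_rot: [2.002, 2.421, 0.0]
contact_force: [0.8, 1.8, 1.7]
opening: 0.0237
t 13.15 meterxy [-38.46  -1.54] z 0.0427 F(meter x,y,z) [1.1 1.6 1.7] yaw 10.83 open 23.7 tilt [ 0.0002 -0.    ] tau [ 0.31 -0.06 -0.02]
```

```bash
python3 -m creep '[[220,-0.3,0,0,0],[220,-0.6,0,0,0],[220,-0.6,0,0,0],[220,-0.6,0,0,0]]'; python3 -c "
from h import *
print(st())"; python3 -m creep '[[220,-0.3,0,0,0],[220,-0.6,0,0,0],[220,-0.6,0,0,0],[220,-0.6,0,0,0]]'; python3 -c "
from h import *
print(st())"
```

```text
t: 13.48
tool_pos: [0.4683, -0.0818, 0.0427]
tool_rot: [-2.002, -2.421, 0.0]
contact_force: [-0.2, 1.2, 2.3]
opening: 0.0235
t 13.48 meterxy [-38.55  -2.11] z 0.0427 F(meter x,y,z) [0.  1.2 2.3] yaw 10.83 open 23.5 tilt [-0.0001 -0.    ] tau [0.33 0.07 0.04]
t: 13.82
tool_pos: [0.4684, -0.0824, 0.0427]
tool_rot: [-2.002, -2.421, 0.0]
contact_force: [-0.7, 2.0, 2.2]
opening: 0.0234
t 13.82 meterxy [-38.57  -2.69] z 0.0427 F(meter x,y,z) [-0.3  2.1  2.2] yaw 10.83 open 23.4 tilt [-0.0002  0.    ] tau [0.42 0.12 0.02]
```

```bash
for i in 1 ; do python3 -m creep '[[220,-0.3,0,0,0],[220,-0.6,0,0,0],[220,-0.6,0,0,0],[220,-0.6,0,0,0]]' >/dev/null; python3 -c "
from h import *
print(st())"; done;  python3 -m creep '[[220,-0.3,0,0,0],[220,-0.6,0,0,0],[220,-0.6,0,0,0],[220,-0.6,0,0,0]]' >/dev/null; python3 -c "
from h import *
print(st())"
```

```text
t 14.15 meterxy [-38.56  -2.86] z 0.0427 F(meter x,y,z) [-0.9  5.4  4.7] yaw 10.82 open 23.4 tilt [-0.0004  0.001 ] tau [ 0.89  0.23 -0.03]
t 14.48 meterxy [-38.55  -2.92] z 0.0428 F(meter x,y,z) [-1.3  6.2  5.4] yaw 10.82 open 23.2 tilt [-0.0007  0.0022] tau [ 1.22  0.32 -0.04]
```

```bash
python3 -m creep '[[220,1,0,-0.2,0],[220,2,0,-0.2,0],[220,3.2,0,-0.2,0],[220,3.2,0,-0.2,0],[220,3.2,3,-0.2,0],[220,3.2,6,-0.2,0],[220,3.2,9,-0.2,0],[220,3.2,12,-0.2,0],[220,3.2,14,-0.2,0],[220,3.2,16,-0.2,0],[220,3.2,16,-0.2,0],[220,3.2,16,-0.2,0]]' >/dev/null; python3 -c "
from h import *
print(st())"; python3 -m creep '[[220,0,1,0,0],[220,0,2,0,0],[220,0,3,0,0],[220,0,4,0,0],[220,0,5,0,0],[220,0,6,0,0],[220,0,7,0,0],[220,0,8,0,0],[220,0,8,0,0]]' >/dev/null; python3 -c "
from h import *
print(st())"
```

```text
t 15.48 meterxy [-22.3   -0.58] z 0.0427 F(meter x,y,z) [ 0.5 -0.  -0.1] yaw 10.83 open 23.3 tilt [0.0003 0.0001] tau [-0.04 -0.03  0.01]
t 16.23 meterxy [-14.32  -0.67] z 0.0430 F(meter x,y,z) [ 0.1 -0.3 -0.7] yaw 10.83 open 23.6 tilt [ 0.0002 -0.    ] tau [ 0.01 -0.04 -0.02]
```

```bash
for k in 1; do python3 -m creep '[[220,0,1,0,0],[220,0,2,0,0],[220,0,3,0,0],[220,0,4,0,0],[220,0,5,0,0],[220,0,6,0,0],[220,0,7,0,0],[220,0,8,0,0],[220,0,8,0,0]]' >/dev/null; python3 -c "
from h import *
print(st())"; done; python3 -m creep '[[220,0,1,0,0],[220,0,2,0,0],[220,0,3,0,0],[220,0,4,0,0],[220,0,5,0,0],[220,0,6,0,0],[220,0,6,0,0]]' >/dev/null; python3 -c "
from h import *
print(st())"
```

```text
t 16.98 meterxy [-6.33 -0.67] z 0.0430 F(meter x,y,z) [ 0.7 -0.1 -0.6] yaw 10.83 open 23.3 tilt [ 0.0002 -0.    ] tau [-0.03 -0.03  0.01]
t 17.57 meterxy [-0.31 -0.64] z 0.0430 F(meter x,y,z) [ 0.3  1.1 -0.2] yaw 10.83 open 23.3 tilt [ 0.0002 -0.    ] tau [0.02 0.04 0.04]
```

```bash
python3 -m creep '[[220,0,1,0,0],[220,0,2,0,0],[220,0,3,0,0],[220,0,4,0,0],[220,0,5,0,0],[220,0,6,0,0],[220,0,7,0,0],[220,0,8,0,0],[220,0,8,0,0]]' >/dev/null; python3 -c "
from h import *
print(st())"; python3 -m creep '[[220,0,1,0,0],[220,0,2,0,0],[220,0,3,0,0],[220,0,4,0,0],[220,0,5,0,0],[220,0,6,0,0],[220,0,6,0,0]]' >/dev/null; python3 -c "
from h import *
print(st())"
```

```text
t 18.32 meterxy [ 7.66 -0.67] z 0.0428 F(meter x,y,z) [-3.4 -2.2 -0.6] yaw 10.82 open 23.6 tilt [ 0.0004 -0.0001] tau [-0.4   0.35 -0.04]
t 18.90 meterxy [13.86 -0.64] z 0.0430 F(meter x,y,z) [-1.6 -2.9 -1.8] yaw 10.83 open 23.6 tilt [ 0.0007 -0.0001] tau [-0.42  0.25 -0.13]
```

```bash
python3 -m creep '[[220,0,1,0,0],[220,0,2,0,0],[220,0,3,0,0],[220,0,4,0,0],[220,0,5,0,0],[220,0,5,0,0],[220,0,5,0,0]]' >/dev/null; python3 -c "
from h import *
print(st())"; python3 -m creep '[[220,0,0.5,0,0],[220,0,1,0,0],[220,0,1.5,0,0],[220,0,1.5,0,0],[220,0,1.5,0,0]]' >/dev/null; python3 -c "
from h import *
print(st())"
```

```text
t 19.48 meterxy [18.79 -0.61] z 0.0430 F(meter x,y,z) [-0.8 -3.1 -1.9] yaw 10.83 open 23.9 tilt [ 0.0007 -0.    ] tau [-0.5   0.1   0.03]
t 19.90 meterxy [20.03 -0.6 ] z 0.0429 F(meter x,y,z) [-2.4 -2.7 -0.9] yaw 10.83 open 23.6 tilt [ 0.0002 -0.0001] tau [-0.5  0.2 -0. ]
```

```bash
python3 -m creep '[[220,0,0.4,0,0],[220,0,0.8,0,0],[220,0,0.8,0,0],[220,0,0.8,0,0]]' >/dev/null; python3 -c "
from h import *
print(st())"; python3 -m creep '[[220,0,0.3,0,0],[220,0,0.6,0,0],[220,0,0.6,0,0],[220,0,0.6,0,0]]' >/dev/null; python3 -c "
from h import *
print(st())"
```

```text
t 20.23 meterxy [20.88 -0.62] z 0.0430 F(meter x,y,z) [-1.  -2.7 -1.7] yaw 10.83 open 23.3 tilt [ 0.0003 -0.0001] tau [-0.57  0.22  0.01]
t 20.57 meterxy [21.44 -0.59] z 0.0429 F(meter x,y,z) [-2.6 -2.9 -1. ] yaw 10.83 open 23.2 tilt [ 0.0001 -0.0001] tau [-0.59  0.13  0.01]
```

```bash
python3 -m creep '[[220,0,0.3,0,0],[220,0,0.6,0,0],[220,0,0.6,0,0],[220,0,0.6,0,0]]' >/dev/null; python3 -c "
from h import *
print(st())"
```

```text
t 20.90 meterxy [22.02 -0.58] z 0.0429 F(meter x,y,z) [-1.3 -2.5 -1.3] yaw 10.83 open 23.6 tilt [ 0.0001 -0.    ] tau [-0.59  0.11 -0.02]
```

```bash
python3 -m creep '[[220,0,0.3,0,0],[220,0,0.6,0,0],[220,0,0.6,0,0],[220,0,0.6,0,0]]' >/dev/null; python3 -c "
from h import *
print(st())"; python3 -m creep '[[220,0,0.25,0,0],[220,0,0.5,0,0],[220,0,0.5,0,0],[220,0,0.5,0,0]]' >/dev/null; python3 -c "
from h import *
print(st())"
```

```text
t 21.23 meterxy [22.45 -0.59] z 0.0429 F(meter x,y,z) [-2.5 -3.4  0.2] yaw 10.83 open 23.2 tilt [-0.0004 -0.0001] tau [-0.67  0.39 -0.  ]
t 21.57 meterxy [22.47 -0.56] z 0.0429 F(meter x,y,z) [-4.5 -3.2  1.2] yaw 10.83 open 23.1 tilt [-0.0017 -0.0002] tau [-0.68  0.74 -0.01]
```

```bash
python3 -m creep '[[220,0,0.3,0,0],[220,0,0.6,0,0],[220,0,0.6,0,0],[220,0,0.6,0,0]]' >/dev/null; python3 -c "
from h import *
print(st())"; python3 -m creep '[[220,0,0.2,0,0],[220,0,0.4,0,0],[220,0,0.4,0,0],[220,0,0.4,0,0]]' >/dev/null; python3 -c "
from h import *
print(st())"
```

```text
t 21.90 meterxy [22.51 -0.57] z 0.0429 F(meter x,y,z) [-6.7 -2.5  3.4] yaw 10.84 open 23.7 tilt [-0.0033 -0.0004] tau [-0.77  1.09 -0.  ]
t 22.23 meterxy [22.56 -0.56] z 0.0429 F(meter x,y,z) [-8.2 -2.4  4.3] yaw 10.84 open 23.5 tilt [-0.0043 -0.0005] tau [-0.88  1.31  0.  ]
```

```bash
python3 -m creep '[[220,0,0.3,0,0],[220,0,0.6,0,0],[220,0,0.9,0,0],[220,0,0.9,0,0],[220,0,0.9,0,0],[220,0,0.9,0,0],[220,0,0.9,0,0]]' >/dev/null; python3 -c "
from h import *
print(st())"; python3 -m creep '[[220,0,0,0,0],[220,0,0,0,0],[220,0,0,0,0]]' >/dev/null; python3 -c "
from h import *
print(st())"
```

```text
t 22.82 meterxy [22.59 -0.54] z 0.0429 F(meter x,y,z) [-11.5  -3.    7.2] yaw 10.85 open 23.3 tilt [-0.0067 -0.0008] tau [-0.93  1.85  0.01]
t 23.07 meterxy [22.59 -0.57] z 0.0429 F(meter x,y,z) [-10.7  -4.    7.2] yaw 10.85 open 23.6 tilt [-0.0067 -0.0008] tau [-0.95  1.88  0.03]
```

```bash
python3 -m creep '[[220,0,0.3,0,0],[220,0,0.6,0,0],[220,0,0.6,0,0],[220,0,0.6,0,0],[220,0,0.6,0,0],[220,0,0.6,0,0],[220,0,0.6,0,0],[220,0,0.6,0,0]]' >/dev/null; python3 -c "
from h import *
print(st())"; python3 -m creep '[[220,0,-0.7,0,0],[220,0,-1.4,0,0],[220,0,-2,0,0],[220,0,-2.6,0,0],[220,0,-2.6,0,0],[220,0,-2.6,0,0]]' >/dev/null; python3 -c "
from h import *
print(st())"
```

```text
t 23.73 meterxy [22.64 -0.55] z 0.0428 F(meter x,y,z) [-14.9  -2.4   8.9] yaw 10.86 open 23.5 tilt [-0.0082 -0.001 ] tau [-1.04  2.2  -0.01]
t 24.23 meterxy [22.48 -0.55] z 0.0428 F(meter x,y,z) [-3.8 -3.6  0.6] yaw 10.83 open 23.7 tilt [-0.0013 -0.0002] tau [-0.76  0.7  -0.  ]
```

```bash
python3 -m creep '[[200,0,-0.3,0,0],[180,0,-0.3,0,0],[170,0,-0.3,0,0],[160,0,-0.3,0,0],[150,0,-0.3,0,0],[140,0,-0.3,0,0],[120,0,-0.3,0,0],[100,0,-0.3,0,0],[100,0,-0.3,0,0]]' >/dev/null; python3 -c "
from h import *
print(st())"; python3 -m creep '[[100,0,0,-5,0],[100,0,0,-15,0],[100,0,0,-35,0],[100,0,0,-60,0],[100,0,0,-90,0],[100,0,0,-120,0],[100,0,0,-150,0],[100,0,0,-150,0]]' >/dev/null; python3 -m creep '[[100,40,0,0,0],[100,80,0,0,0],[100,120,0,0,0],[100,160,0,0,0],[100,200,0,0,0],[100,240,0,0,0],[100,280,0,0,0],[100,280,0,0,0],[100,280,0,0,0]]' >/dev/null
python3 - <<'E'
from h import *
print(st())
T=snap("top")[180:270,215:305]; S=snap("side")[140:215,255:345]
a=cv2.resize(T,(396,396),interpolation=cv2.INTER_CUBIC); b=cv2.resize(S,(396,330),interpolation=cv2.INTER_CUBIC)
cv2.imwrite("pics/end.png",np.hstack([a,cv2.copyMakeBorder(b,0,66,0,0,0)]))
o=[((px('top',mt(x,y,.085))-[215,180]+.5)*4.4-.5).round() for x,y in((35,12),(35,-12),(11,-12),(11,12))]; print(o)
E
```

```text
t 24.98 meterxy [22.73 -0.5 ] z 0.0429 F(meter x,y,z) [ 0.2 -0.4  0.1] yaw 10.83 open 51.9 tilt [0.0001 0.0001] tau [0.01 0.02 0.02]
t 26.40 meterxy [ 21.78 281.35] z 0.1935 F(meter x,y,z) [ 0.1 -1.2  0.2] yaw 11.07 open 52.1 tilt [ 0.0007 -0.    ] tau [-0.04 -0.01  0.07]
[array([135., 120.]), array([179., 114.]), array([183., 157.]), array([139., 163.])]
```

View pics/end.png

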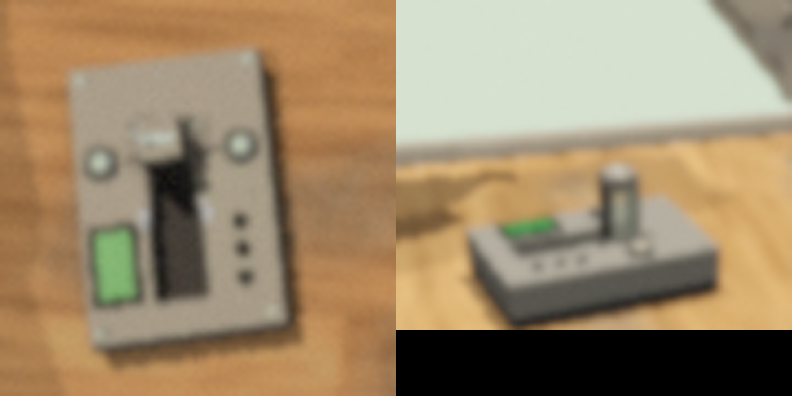

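The end picture shows the cell standing upright at the stop. Its top spans about (132–183, 117–163) in the crop against a predicted (135–183, 114–163), with the bar running across the lane. The robot is clear, so I'm handing in.

```bash
python3 -c "
from h import *
print(ctrl.finish_job())"
```

```text
the job is handed in; nothing more can be done
None
```

The cell is seated on the end stop and the job is handed in at about 26.5 s of the 59 s allowed; no verdict was reported.

**What I did:** I took the look-alike nearest the base (0.57 m, next nearest 0.65 m). I gripped it on its ribbed faces at 23.6 mm opening and stood it on the pocket floor with about 10 N at most. I touched the pocket's −y wall with about 6 N to find the lane, then slid the cell past the spring.

**The press:** The wrist read about 11 N along the lane, then about 15 N, for more than 1 s in all. I then eased back to about 4 N before opening. The force on the stop itself is not measured; I infer it from the wrist reading minus 1 to 3 N of drag.

**Last checks:**
- After opening, the wrist forces were near 0 N.
- In the final top and side pictures the cell stands upright at the stop with its bar across the lane, within about 1 px of the predicted seat.
- The arm was parked about 28 cm to the side of the lane and 19 cm up, and the gripper stayed clear of the bystanders all the way; I did not re-measure their positions.

**What disagreed:** The two cameras differed by about 4–5 mm on the meter's y. I used mainly the top camera. The wall touch then put the lane about 0.8 mm off that estimate, and I corrected for it.

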